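# Ease the handheld microscope out of its foam cutout and stand it over the chip

## Task

Take the handheld microscope out of its tight cutout in the sloping kit case by its protruding tail, and stand it upright, clear hood down, on the circuit board with the small square chip near the board's middle centred inside the hood. The case only stands loose on its feet and the foam grips hard, so work the microscope out slowly with small twists instead of yanking: the case must stay where it stands and the other two kit tools must stay in it. Set the microscope down softly, let go, and leave the solder spool and the brass tip cleaner where they are.

Things in the scene. Friction and masses are not known exactly. Their poses are not given: they have to be found in the camera images.
- scope: Cordless handheld microscope: grey tube, 150 mm long, 42 mm diameter, 0.12 to 0.22 kg. Origin: centre of its nose rim; z: along the tube to the tail. z 0 to 22 mm: clear hollow hood (39 mm outside, 34 inside, flat rim); 24 to 128 mm: barrel; then a domed tail. At first it is nose down in a cutout, 70 mm deep, 80 mm sticking out: the longest kit tool, the only one with a domed end.
- scope_grip (a point): Place to grip the microscope: on its axis, 112 mm from the nose, middle of the plain 42 mm barrel between the black ribbed focus ring (45 mm diameter, 74 to 86 mm from the nose) and the dome (from 128 mm). The balance point is about 83 mm from the nose.
- insert: Grey foam in the black tray of the case, 114 x 242 mm; its face slopes 30 degrees, low on the robot's side. Origin: centre of the face; z: square out of the face, the way the tools come out (30 degrees from vertical); y: level, along the row of cutouts; x: up the slope. Three equal cutouts, 70 mm deep, at y = -80, 0, +80 mm; which tool is in which varies.
- lips (a point): Centre of the foam lips, 31 mm below the face: 14 to 48 mm deep they press on both y sides of each tool. Pulled straight, they hold with about 11 to 17 N, enough to drag or lift the case; with the tool twisted to and fro about its axis (say 0.3 to 0.5 rad per 3 to 5 mm) far less pull is needed. Their grip ends when the tool is 36 mm out; its nose clears the face after 70 mm.
- case: The kit case with its sloped aluminium stand: 190 mm deep (x), 294 mm wide (y), upper edge of the tray about 140 mm high, about 1.6 kg without tools, standing loose on four rubber feet. Origin: on the table under its middle; z up, -x is the low side of the slope, facing the robot.
- battery_grip: Kit tool to be left in the case: black battery handle, 42 mm in diameter, 115 mm long, 45 mm of it sticking out, flat stepped end with a small steel lug. Origin: centre of its lower end; z along its axis, outwards.
- lens_tube: Kit tool to be left in the case: bare aluminium lens tube, 42 mm in diameter, 96 mm long, 26 mm of it sticking out, open end with glass inside. Origin: centre of its lower end; z along its axis, outwards.
- board: Green circuit board, 150 x 104 mm, in a low aluminium holder (200 x 124 mm, rails up to 26 mm high); it cannot move. Origin: on the table under the middle of the board; x along its length. The board's surface is 22 mm above the table.
- board_chip (a point): Centre of the black square chip (12 x 12 mm, standing 1.4 mm above the board), 10 mm along x from the middle of the board, framed by a thin white square line; at the level of the board's surface, 22 mm above the table. The board is flat for 25 mm all round it (only parts under 1 mm high); taller parts (up to 12 mm) begin 45 mm away.
- solder_spool: White solder spool lying flat, 58 mm in diameter, 36 mm high; bystander. Origin: centre of its underside.
- tip_cleaner: Brass dome of a tip cleaner on a black foot, 72 mm in diameter, 56 mm high; bystander. Origin: centre of its underside.

How it is judged:
By the outcome, as a careful person would: the job done as asked, in the order asked, and still so for the second after the job is handed in, with the robot touching nothing.
It also fails if it takes over 64 s, if anything falls off the work surface, if the arm or the gripper's body presses on something with over 40 N, if the wrist force passes 120 N, or if a joint passes its speed limit or range.

## Robot

A 7-joint arm with a two-finger parallel gripper is mounted at the origin on the work surface. World frame = base frame: x ahead of the robot, y to its left, z up, the work surface at z = 0. Lengths are in m, angles in degrees, forces in N, time in s.
With the tool pointing down it reaches from about 0.425 to 0.875 m from the base axis. Payload 4.7 kg.
Tool frame: the origin (TCP) lies midway between the tips of the shut fingers; the grasp point (between the pads) lies 19 mm behind it; z points along the fingers, x is the direction in which the jaws open and shut, and the axes are right-handed (so a half turn about z gives the same grasp; the last joint's range is limited). The gripper opens to 87 mm and grips with 3 to 60 N. Pads are 19 mm wide; open, the fingers measure 117 mm over their backs; the gripper's body (75 mm by 190 mm) begins 51 mm behind the grasp point.
Start: joints at [70.823, 18.392, -4.016, 83.108, 1.295, 78.541, -3.26], TCP at [0.222, -0.611, 0.223] pointing down, gripper open.
Joint ranges: [-163.93, 163.93], [-17.29, 119.83], [-79.2, 71.16], [3.27, 140.29], [-89.18, 269.18], [5.43, 117.66], [-154.24, 154.24]. Speed limits (degrees/s): [147.25, 147.25, 180, 180, 180, 180, 180].

## Interface

Orientations are given as [roll, pitch, yaw] about the fixed x, y, z axes, in that order (R = Rz(yaw) Ry(pitch) Rx(roll)).
In Python, from cell import telemetry, optics, env gives the robot as it stands.
- The arm moves only by the tool arm_command, never from a script. Its arguments are lists of equal length, an entry for each row: "translation": the shift along the tool's x, y, z in cm, a list of three; "twist": the turn about the tool's z in degrees. In form: {"translation": [[x, y, z], ...], "twist": [twist, ...]}. A call has 1 to 10 rows; each row shifts and turns the pose as measured when the row begins, along the tool's axes as they then stand; what a row does not reach is not made up. A row lasts 1/8 s, in which the tool goes at most 62.5 mm and 10.7 degrees, less where a joint would pass 70% of its speed; a pose out of reach is approached as far as the arm can. A call is refused whole if a number of a shift passes 6.25 or a number of a turn 10.7, either way. A call with a gripper value outside its range is refused whole. "grip" is the opening in per cent of the stroke, from 0 (shut) to 100 (fully open), set as the call begins (left out, the last holds). The fingers move at their own pace and stop on an object; "force" is the grip in N (left out, the last holds). Time passes only in rows, so rows that do not move let the fingers close. It gives the time, the measured TCP pose, the force and the opening at its end, in the units of the state.
- telemetry.get_obs(): the state, without advancing time (a new reading comes with each control period).
- optics.read_camera(name): name is "scene" or "top" or "wrist"; returns a dict with "img" (400x640x3 uint8, blue, green, red), "fx", "fy", "cx", "cy" (pixels), "dist" ([k1, k2, p1, p2, k3] as OpenCV has them; the pictures are not rectified), "extrinsics" (4x4, takes a point from camera to world coordinates); the wrist camera has in their place "hand_eye" (4x4, takes a point from camera to tool coordinates, whose origin is the TCP and whose axes are the tool frame's). Camera axes: x right, y up, looking along -z (the intrinsics and any distortion apply to the point x, -y, -z); pixel columns grow to the right and rows downward; lengths in m; the calibration is good to about 2 mm. A picture is of the moment at which its call begins: read the wrist's pose just before it. There is no depth.
- env.sign_off(): hands the job in, once; it reports no verdict.
The state is a dict: "time_s": time; "qpos": joint angles; "joint_velocities": joint speeds; "effort": joint torques, N m; "tool_pos": TCP position; "tool_rot": TCP orientation; "force": force on the tool from outside, world axes, zero at the start; "wrist_torque": the same for the moment, N m; "grip_width": finger opening in m.
Only numpy, scipy, OpenCV 4.12 (cv2) and the standard library are available. Lean on these libraries where they do the work, as an engineer would, in place of code of your own. Each camera call takes 0.05 s, during which the arm holds its last target. There are 200 camera calls.

## Working session

There is one attempt and no reset: what is moved stays moved. The work goes in short steps, Python scripts to look and compute and a tool call to move; the robot and the scene stay as the last step left them, time stands still between calls to the robot, and variables do not carry over. Pictures are saved under pics/ and viewed, about 8 in all and at most 12, crops included, and the job is handed in when it is done.

Besides the shell and the picture viewer there is one more tool, called after ">>>" as name([rows], argument=value, ...), one row to a line, values as JSON. arm_command: Moves the arm, as the interface text tells. Its arguments: {"type":"object","properties":{"translation":{"type":"array","items":{"type":"array","items":{"type":"number"}}},"twist":{"type":"array","items":{"type":"number"}},"grip":{"type":"number"},"force":{"type":"number"}},"required":["translation","twist"]}

```bash
ls; mkdir -p pics; python3 - <<'E'
from cell import telemetry, optics, env
import cv2,pickle
print(telemetry.get_obs())
C={}
for n in("scene","top"):
    c=optics.read_camera(n);C[n]=c;cv2.imwrite(f"pics/{n}0.png",c["img"]);print(n,{k:v for k,v in c.items() if k!="img"})
pickle.dump(C,open("cams.pkl","wb"))
E
```

```text
pics
{'time_s': 0.0, 'qpos': array([70.82204524, 18.43832004, -4.01585764, 83.17579476,  1.29440541,
       78.5422844 , -3.25989691]), 'joint_velocities': array([-0.06200115, -0.06039078,  0.09001349, -0.01615713,  0.04717452,
        0.06284073,  0.04151301]), 'effort': array([-1.06649820e-04, -4.91288853e+01, -4.03957246e-01, -3.12527061e+01,
       -6.38999976e-02,  4.36241738e-02,  1.89007865e-04]), 'tool_pos': array([ 0.22192471, -0.61033335,  0.22146214]), 'tool_rot': array([ 1.79994779e+02,  1.11183527e-01, -7.00119870e+01]), 'force': array([ 0.96246472, -0.04376595, -0.35772025]), 'wrist_torque': array([0.00126712, 0.02227849, 0.00905519]), 'grip_width': 0.08709525952216353}
scene {'fx': 500.1007953181022, 'fy': 500.1007953181022, 'cx': 319.4556153599, 'cy': 196.31679643399747, 'dist': array([0.01988888, 0.        , 0.        , 0.        , 0.        ]), 'extrinsics': array([[ 0.66995292, -0.62312225,  0.40358612,  1.01797596],
       [ 0.7423074 ,  0.55348874, -0.37766378, -0.3445256 ],
       [ 0.01195032,  0.55260191,  0.83335965,  0.96458133],
       [ 0.        ,  0.        ,  0.        ,  1.        ]])}
top {'fx': 373.2090300144257, 'fy': 373.2090300144257, 'cx': 319.6058584043483, 'cy': 202.63468673163024, 'dist': array([-0.00075279,  0.        ,  0.        ,  0.        ,  0.        ]), 'extrinsics': array([[ 0.00861218,  0.98644249, -0.16388118,  0.42440964],
       [-0.99984776,  0.01098185,  0.01355919,  0.06088972],
       [ 0.01517508,  0.16373946,  0.9863869 ,  0.95630465],
       [ 0.        ,  0.        ,  0.        ,  1.        ]])}
```

View pics/scene0.png

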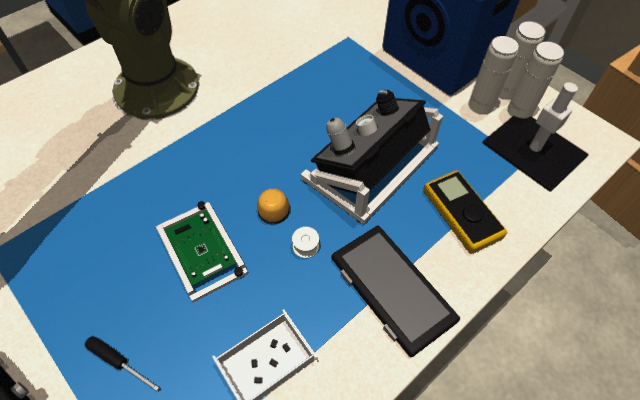

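View pics/top0.png

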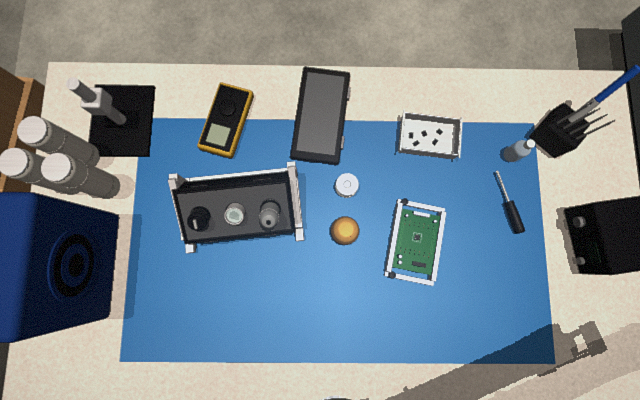

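```bash
python3 - <<'E'
import cv2,pickle,numpy as np
C=pickle.load(open("cams.pkl","rb"))
def crop(n,x,y,w,h,s): return cv2.resize(C[n]["img"][y:y+h,x:x+w],None,fx=s,fy=s,interpolation=cv2.INTER_CUBIC)
a=crop("scene",300,80,150,140,2.666); b=crop("top",165,160,150,100,2.666)
c=crop("scene",150,195,100,100,2.26); d=crop("top",380,190,80,100,2.26)
out=np.zeros((600,800,3),np.uint8)
out[:a.shape[0],:400]=a[:,:400]; out[:b.shape[0],400:400+b.shape[1]]=b[:,:400]
out[374:600,0:226]=c;out[374:600,420:420+d.shape[1]]=d
cv2.imwrite("pics/comp.png",out)
E
```

```text
(no output)
```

View pics/comp.png

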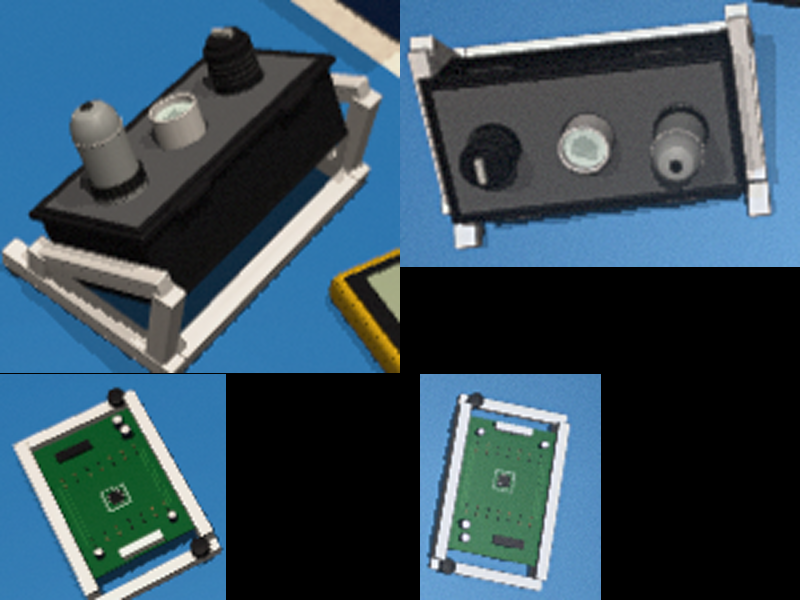

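```bash
cat > h.py <<'E'
import cv2,pickle,numpy as np
from scipy.spatial.transform import Rotation as R
from scipy.optimize import least_squares
F=np.diag([1,-1,-1.])
def proj(c,P,T=None):
    T=c["extrinsics"] if T is None else T
    X=((np.atleast_2d(P)-T[:3,3])@T[:3,:3])@F
    K=np.array([[c["fx"],0,c["cx"]],[0,c["fy"],c["cy"]],[0,0,1]])
    return cv2.projectPoints(X,np.zeros(3),np.zeros(3),K,c["dist"])[0][:,0]
def ray(c,uv,T=None):
    T=c["extrinsics"] if T is None else T
    K=np.array([[c["fx"],0,c["cx"]],[0,c["fy"],c["cy"]],[0,0,1]])
    n=cv2.undistortPoints(np.array([[uv]],float),K,c["dist"])[0,0]
    return T[:3,3],T[:3,:3]@np.array([n[0],-n[1],-1])
def atz(c,uv,z,T=None):
    o,d=ray(c,uv,T); return o+d*(z-o[2])/d[2]
def Rins(yaw): return R.from_euler("z",yaw,degrees=True)*R.from_euler("y",-30,degrees=True)
def toolR(s): return R.from_euler("xyz",s["tool_rot"],degrees=True).as_matrix()
E
python3 - <<'E'
from h import *
C=pickle.load(open("cams.pkl","rb"))
S=lambda u,v:(300+u/2.666,80+v/2.666); Tp=lambda u,v:(165+(u-400)/2.666,160+v/2.666)
obs=[("t",S(87,106),Tp(676,167)),("l",S(174,108),Tp(587,147)),("b",S(222,33),Tp(481,171)),
((-1,-1),S(33,214),Tp(744,190)),((1,-1),S(147,232),Tp(725,47)),((1,1),S(332,58),Tp(424,82)),((-1,1),None,Tp(455,218))]
def pts(p):
    x,y,z,yaw,hx,hy,zo=p[:7]
    L=[]
    for k,_,_ in obs:
        L.append({"t":(0,-.08,.08),"l":(0,0,.026),"b":(0,.08,.045)}[k] if isinstance(k,str) else (k[0]*hx,k[1]*hy,zo))
    return Rins(yaw).apply(L)+p[:3]
def res(p):
    P=pts(p);a=proj(C["scene"],P);b=proj(C["top"],P);r=[]
    for i,(k,s,t) in enumerate(obs):
        w=.4 if k=="b" else 1
        r+= list((a[i]-s)*w) if s else [0,0]
        r+= list((b[i]-t)*w)
    return np.array(r)
r=least_squares(res,[.45,.25,.12,-5,.065,.13,0],loss="soft_l1",x_scale=[.01,.01,.01,1,.01,.01,.01])
print(r.x.round(4));print(res(r.x).reshape(-1,4).round(1))
R0=Rins(r.x[3]);print("grip",R0.apply((0,-.08,.042))+r.x[:3],"tail",R0.apply((0,-.08,.08))+r.x[:3],"axis",R0.apply((0,0,1)))
s=(150+117/2.26,195+(497-374)/2.26);t=(380+(504-420)/2.26,190+(481-374)/2.26)
print("chip",atz(C["scene"],s,.0234),atz(C["top"],t,.0234))
for n,u in(("spoolT",(346,184)),("cleanT",(345,230))): print(n,atz(C["top"],u,.03))
E
```

```text
[ 5.4370e-01  2.4220e-01  1.1170e-01  6.9708e+00  6.5100e-02  1.2560e-01
 -1.8000e-03]
[[-0.9  0.4 -0.7 -1.9]
 [-1.6 -0.2 -1.9  0. ]
 [-0.2  0.4 -0.2 -0.6]
 [-0.6 -0.7 -1.  -1. ]
 [-2.1  1.9 -0.6 -0.2]
 [-1.7  0.2 -0.9 -1.2]
 [ 0.   0.   0.2  0.4]]
grip [0.53254271 0.16020549 0.1480443 ] tail [0.51368316 0.15789959 0.18095327] axis [-0.49630407 -0.06068171  0.8660254 ]
chip [ 0.49735636 -0.19251868  0.0234    ] [ 0.49396529 -0.19717114  0.0234    ]
spoolT [ 0.62703464 -0.01847743  0.03      ]
cleanT [ 0.50998185 -0.01563724  0.03      ]
```

>>> arm_command([
  [-3.9,-4.5,-1.5],
  [-3.9,-4.5,-1.5],
  [-3.9,-4.5,-1.5],
  [-3.9,-4.5,-1.5],
  [-3.9,-4.5,-1.5],
  [-3.9,-4.5,-1.5],
  [-3.9,-4.5,-1.5],
  [-3.9,-4.5,-1.5],
  [-3.9,-4.5,0],
  [-3.9,-4.5,0],
], twist=[0,0,0,0,0,0,0,0,0,0])

```text
time_s: 1.35
tool_pos: [0.5156, -0.0825, 0.3403]
tool_rot: [179.8, 0.4, -70.7]
force: [0.5, -0.5, -0.6]
grip_width: 0.0871
```

>>> arm_command([
  [-2,-4.7,0],
  [-2,-4.7,0],
  [-2,-4.7,0],
  [-2,-4.7,0],
  [-2,-4.7,0],
  [0,0,0],
  [0,0,0],
  [0,-6,0],
  [0,-6,0],
  [0,-6,0],
], twist=[0,0,0,0,0,6.5,6.5,0,0,0])

```text
time_s: 2.6
tool_pos: [0.842, 0.1319, 0.3433]
tool_rot: [-178.7, -2.1, -80.4]
force: [-0.2, 4.6, 0.5]
grip_width: 0.0871
```

>>> arm_command([
  [0,-6,0],
  [0,-6,0],
  [0,-6,0],
], twist=[0,0,0])

```text
time_s: 2.98
tool_pos: [0.9072, 0.1695, 0.3362]
tool_rot: [-171.8, -1.8, -77.8]
force: [0.8, -7.1, 2.2]
grip_width: 0.0871
```

```bash
python3 -c "
from cell import telemetry
s=telemetry.get_obs();print(s['time_s'],s['qpos'],s['tool_pos'],s['tool_rot'])"
```

```text
2.975 [-10.90165754  61.25285478 -62.83756524   3.26230008  63.49154247
 109.08367804 -90.96360604] [0.90723446 0.1695258  0.33617845] [-171.81674919   -1.80685573  -77.78893022]
```

>>> arm_command([
  [0,0,-6],
  [0,0,-6],
  [0,0,-6],
], twist=[0,0,0])

```text
time_s: 3.35
tool_pos: [0.8358, 0.1673, 0.4675]
tool_rot: [-170.2, -1.7, -77.1]
force: [0.4, 0.3, 1.0]
grip_width: 0.087
```

```bash
cat > st.py <<'E'
from cell import telemetry
import numpy as np
from h import toolR
s=telemetry.get_obs();M=toolR(s)
print(s['time_s'],s['qpos'].round(1),s['tool_pos'].round(4),s['tool_rot'].round(1),"x",M[:,0].round(3),"z",M[:,2].round(3),s['force'].round(1),round(s['grip_width'],4))
E
python3 st.py
```

```text
3.35 [-12.1  52.  -45.7   3.4  46.2 115.9 -90.9] [0.8358 0.1673 0.4675] [-170.2   -1.7  -77.1] x [ 0.223 -0.974  0.029] z [ 0.172  0.01  -0.985] [0.4 0.3 1. ] 0.087
```

>>> arm_command([
  [0,-4,-4.5],
  [0,-4,-4.5],
  [0,-4,-4.5],
  [0,-4,-4.5],
], twist=[0,0,0,0])

```text
time_s: 3.85
tool_pos: [0.8177, 0.1728, 0.5695]
tool_rot: [-161.3, -1.7, -77.0]
force: [-1.1, -0.1, -0.5]
grip_width: 0.0871
```

```bash
python3 st.py
```

```text
3.85 [-15.3  45.4  15.4   3.4 -12.4 112.6 -89.7] [0.8177 0.1728 0.5695] [-161.3   -1.7  -77. ] x [ 0.225 -0.974  0.029] z [ 0.319  0.045 -0.947] [-1.1 -0.1 -0.5] 0.0871
```

>>> arm_command([
  [0,-4,-4.5],
  [0,-4,-4.5],
  [0,-4,-4.5],
], twist=[0,0,0])

```text
time_s: 4.22
tool_pos: [0.7945, 0.1721, 0.6466]
tool_rot: [-154.7, -1.9, -77.2]
force: [-0.1, 0.3, -0.6]
grip_width: 0.0872
```

```bash
python3 st.py
```

```text
4.225 [-17.   41.   44.8   3.3 -40.1 111.2 -89. ] [0.7945 0.1721 0.6466] [-154.7   -1.9  -77.2] x [ 0.222 -0.974  0.034] z [ 0.424  0.065 -0.904] [-0.1  0.3 -0.6] 0.0872
```

>>> arm_command([
  [0,-4,-4.5],
  [0,-4,-4.5],
], twist=[0,0])

```text
time_s: 4.47
tool_pos: [0.7734, 0.1705, 0.6984]
tool_rot: [-150.3, -2.1, -77.3]
force: [0.5, 0.5, -0.5]
grip_width: 0.0869
```

```bash
python3 st.py
```

```text
4.475 [-17.8  37.8  55.3   3.3 -49.6 110.5 -88.9] [0.7734 0.1705 0.6984] [-150.3   -2.1  -77.3] x [ 0.22  -0.975  0.036] z [ 0.49   0.078 -0.868] [ 0.5  0.5 -0.5] 0.0869
```

```bash
cat > go.py <<'E'
import sys
from h import *
from cell import telemetry
def plan(tcp,xw=None):
    s=telemetry.get_obs();M=toolR(s)
    d=M.T@(np.array(tcp)-s["tool_pos"])*100
    out="shift cm %s |%.1f|"%(d.round(2),np.linalg.norm(d))
    if xw is not None:
        v=M.T@np.array(xw); out+=" twist %.1f (about new z, after shift)"%np.degrees(np.arctan2(v[1],v[0]))
    print(out)
E
python3 - <<'E'
from go import *
s=telemetry.get_obs();z=toolR(s)[:,2]
g=np.array([.5325,.1602,.148])
a=np.array([-.4963,-.0607,.866])
plan(g+a*.13,[.121,-.993,0])
E
```

```text
shift cm [-6.53 47.82 22.89] |53.4| twist 6.0 (about new z, after shift)
```

>>> arm_command([
  [-0.6,4.8,2.3],
  [-0.6,4.8,2.3],
  [-0.6,4.8,2.3],
  [-0.6,4.8,2.3],
  [-0.6,4.8,2.3],
  [-0.6,4.8,2.3],
  [-0.6,4.8,2.3],
  [-0.6,4.8,2.3],
  [0,0,0],
  [0,0,0],
], twist=[0,0,0,0,0,0,0,0,3,3], grip=68)

```text
time_s: 5.72
tool_pos: [0.5943, 0.1725, 0.4513]
tool_rot: [-148.9, 0.9, -84.4]
force: [1.6, -1.4, 0.2]
grip_width: 0.0592
```

```bash
python3 st.py; python3 - <<'E'
from go import *
plan(np.array([.5325,.1602,.148])+np.array([-.4963,-.0607,.866])*.13,[.121,-.993,0])
E
```

```text
5.725 [ -77.3  -17.    41.5   94.7   26.3   70.8 -121.6] [0.5943 0.1725 0.4513] [-148.9    0.9  -84.4] x [ 0.098 -0.995 -0.016] z [ 0.512  0.064 -0.856] [ 1.6 -1.4  0.2] 0.0592
shift cm [ 1.08 20.77  9.73] |23.0| twist -1.6 (about new z, after shift)
```

>>> arm_command([
  [0.2,5.2,2.4],
  [0.2,5.2,2.4],
  [0.2,5.2,2.4],
  [0.2,5.2,2.4],
], twist=[0,0,0,0])

```text
time_s: 6.22
tool_pos: [0.5377, 0.1726, 0.3754]
tool_rot: [-148.5, 1.5, -83.3]
force: [0.2, 0.5, -0.2]
grip_width: 0.0588
```

```bash
python3 st.py; python3 - <<'E'
from go import *
plan(np.array([.5325,.1602,.148])+np.array([-.4963,-.0607,.866])*.13,[.121,-.993,0])
E
```

```text
6.225 [ -25.5  -17.2   -0.6  108.    10.1   59.2 -112.7] [0.5377 0.1726 0.3754] [-148.5    1.5  -83.3] x [ 0.117 -0.993 -0.025] z [ 0.517  0.083 -0.852] [ 0.2  0.5 -0.2] 0.0588
shift cm [ 1.49 12.09  6.01] |13.6| twist -0.9 (about new z, after shift)
```

>>> arm_command([
  [0.4,4.0,2.0],
  [0.4,4.0,2.0],
  [0.4,4.0,2.0],
], twist=[0,0,0])

```text
time_s: 6.6
tool_pos: [0.5123, 0.1638, 0.2581]
tool_rot: [-150.2, 0.6, -84.7]
force: [-0.2, 0.4, -0.5]
grip_width: 0.0588
```

```bash
python3 st.py; python3 - <<'E'
from go import *
plan(np.array([.5325,.1602,.148])+np.array([-.4963,-.0607,.866])*.13,[.121,-.993,0])
E
```

```text
6.6 [ -17.5  -17.2   -8.4  120.5    9.6   48.7 -115.5] [0.5123 0.1638 0.2581] [-150.2    0.6  -84.7] x [ 0.093 -0.996 -0.01 ] z [ 0.494  0.055 -0.868] [-0.2  0.4 -0.5] 0.0588
shift cm [ 0.73  3.79 -2.47] |4.6| twist -1.7 (about new z, after shift)
```

```bash
python3 - <<'E'
from h import *
from cell import telemetry,optics
s=telemetry.get_obs();c=optics.read_camera("wrist")
T=np.eye(4);T[:3,:3]=toolR(s);T[:3,3]=s["tool_pos"];T=T@c["hand_eye"];c["extrinsics"]=T
pickle.dump(c,open("w1.pkl","wb"));print(c["hand_eye"].round(3),c["fx"])
cv2.imwrite("pics/w1.png",c["img"])
g=np.array([.5325,.1602,.148]);a=np.array([-.4963,-.0607,.866])
print(proj(c,[g+a*.038,g,g-a*.042]))
E
```

```text
[[ 1.    -0.     0.    -0.001]
 [-0.    -0.968 -0.251 -0.068]
 [ 0.     0.251 -0.968 -0.163]
 [ 0.     0.     0.     1.   ]] 356.00770702992935
[[329.12735246 263.3435236 ]
 [327.45866381 243.13127647]
 [326.05106742 226.0837621 ]]
```

View pics/w1.png

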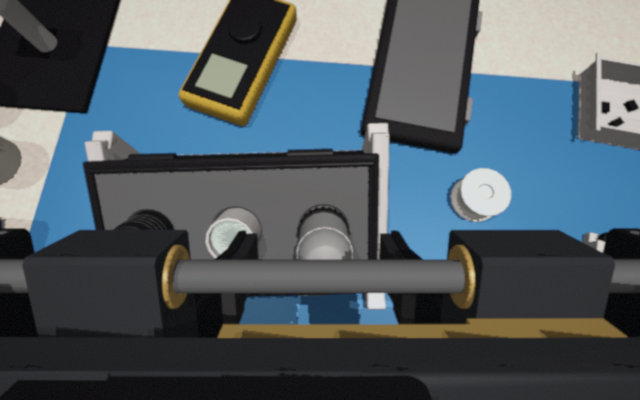

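```bash
python3 - <<'E'
from go import *
g=np.array([.5324,.1614,.148])
a=np.array([-.4963,-.0607,.866])
plan(g-a*.019,[.121,-.993,0])
E
```

```text
shift cm [ 0.22  2.82 12.01] |12.3| twist -1.7 (about new z, after shift)
```

>>> arm_command([
  [0.1,0,0],
  [0.1,0,4],
  [0,0,4],
  [0,0,2.5],
  [0,0,0],
], twist=[-1.7,0,0,0,0])

```text
time_s: 7.28
tool_pos: [0.5669, 0.1664, 0.1662]
tool_rot: [-150.1, -0.5, -83.0]
force: [-1.0, 0.2, 0.2]
grip_width: 0.0591
```

```bash
python3 st.py; python3 - <<'E'
from go import *
g=np.array([.5324,.1614,.148])
a=np.array([-.4963,-.0607,.866])
plan(g-a*.019,[.121,-.993,0])
E
```

```text
7.275 [ -16.3   -5.7   -7.9  122.2   14.1   35.7 -116.6] [0.5669 0.1664 0.1662] [-150.1   -0.5  -83. ] x [ 0.123 -0.992  0.009] z [ 0.495  0.053 -0.867] [-1.   0.2  0.2] 0.0591
shift cm [0.04 3.92 1.74] |4.3| twist 0.4 (about new z, after shift)
```

>>> arm_command([
  [0,2,0.8],
  [0,1.5,0.6],
  [0,0.6,0.4],
  [0,0,0],
], twist=[0,0,0,0])

```text
time_s: 7.78
tool_pos: [0.544, 0.1652, 0.1372]
tool_rot: [-149.5, -0.4, -82.8]
force: [0.4, 0.7, 0.3]
grip_width: 0.0592
```

```bash
python3 st.py; python3 - <<'E'
from go import *
g=np.array([.5324,.1614,.148])
a=np.array([-.4963,-.0607,.866])
plan(g-a*.019,[.121,-.993,0])
from cell import optics
s=telemetry.get_obs();c=optics.read_camera("wrist")
T=np.eye(4);T[:3,:3]=toolR(s);T[:3,3]=s["tool_pos"];T=T@c["hand_eye"];c["extrinsics"]=T
d=optics.read_camera("scene")["img"][60:260,280:460];e=optics.read_camera("top")["img"][140:260,150:330]
o=np.zeros((600,800,3),np.uint8);o[:250,:400]=cv2.resize(c["img"],(400,250));o[250:600,:315]=cv2.resize(d,(315,350));o[250:570,320:800]=cv2.resize(e,(480,320))
cv2.imwrite("pics/c2.png",o)
E
```

```text
7.775 [ -16.3   -6.8   -9.1  127.2   16.4   31.6 -120.1] [0.544  0.1652 0.1372] [-149.5   -0.4  -82.8] x [ 0.125 -0.992  0.008] z [ 0.505  0.057 -0.861] [0.4 0.7 0.3] 0.0592
shift cm [0.24 0.51 0.36] |0.7| twist 0.4 (about new z, after shift)
```

View pics/c2.png

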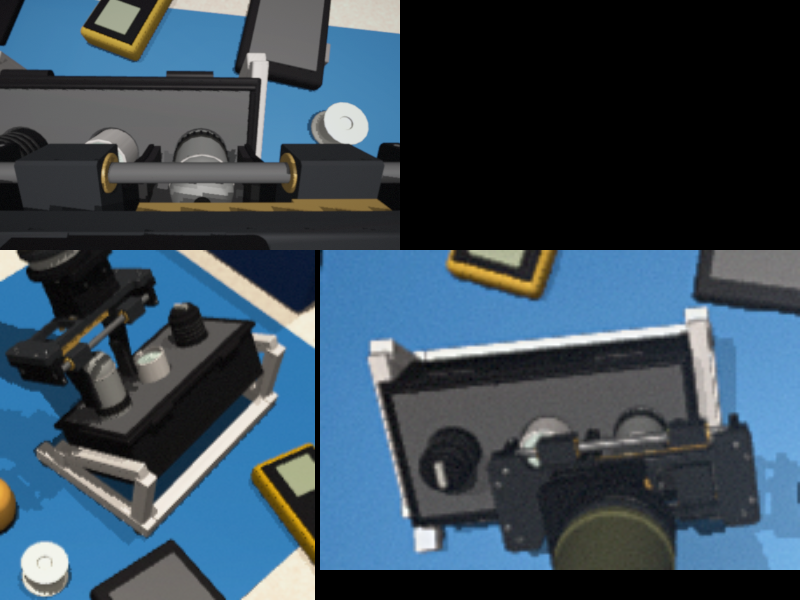

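>>> arm_command([
  [0.2,0.5,0.4],
  [0.0,0.2,0.1],
  [0,0,0],
], twist=[0.4,0,0])

```text
time_s: 8.3
tool_pos: [0.5418, 0.1627, 0.1298]
tool_rot: [-149.4, -0.2, -83.2]
force: [0.1, 0.1, -0.4]
grip_width: 0.059
```

```bash
python3 st.py; python3 - <<'E'
from go import *
g=np.array([.5324,.1614,.148])
a=np.array([-.4963,-.0607,.866])
plan(g-a*.019,[.121,-.993,0])
E
```

```text
8.3 [ -16.    -6.7   -9.1  128.    16.8   30.5 -121. ] [0.5418 0.1627 0.1298] [-149.4   -0.2  -83.2] x [ 0.118 -0.993  0.003] z [ 0.506  0.057 -0.861] [ 0.1  0.1 -0.4] 0.059
shift cm [ 0.01 -0.09 -0.15] |0.2| twist -0.1 (about new z, after shift)
```

>>> arm_command([
  [0,0,0],
  [0,0,0],
  [0,0,0],
  [0,0,0],
], twist=[0,0,0,0], grip=30, force=35)

```text
time_s: 8.8
tool_pos: [0.5418, 0.1632, 0.1299]
tool_rot: [-149.4, -0.2, -83.2]
force: [0.2, -0.1, 0.2]
grip_width: 0.0415
```

>>> arm_command([
  [0,0,-0.15],
  [0,0,-0.2],
  [0,0,-0.2],
  [0,0,-0.2],
], twist=[10,-10,-10,10])

```text
time_s: 9.3
tool_pos: [0.538, 0.1627, 0.1339]
tool_rot: [-149.4, -0.2, -83.1]
force: [6.9, 0.0, -7.1]
grip_width: 0.0415
```

```bash
python3 st.py; python3 - <<'E'
from go import *
g=np.array([.5324,.1614,.148])
a=np.array([-.4963,-.0607,.866])
plan(g-a*.019,[.121,-.993,0])
E
```

```text
9.3 [ -16.3   -7.5   -9.   128.2   16.2   31.1 -120.4] [0.538  0.1627 0.1339] [-149.4   -0.2  -83.1] x [ 0.12  -0.993  0.003] z [ 0.505  0.059 -0.861] [ 6.9  0.  -7.1] 0.0415
shift cm [ 0.06 -0.21  0.39] |0.5| twist 0.1 (about new z, after shift)
```

>>> arm_command([
  [0,-0.1,-0.1],
  [0,-0.05,-0.1],
  [0,0,-0.1],
  [0,0,-0.1],
  [0,0,-0.1],
  [0,0,-0.1],
  [0,0,-0.1],
  [0,0,-0.1],
], twist=[10,-10,-10,10,10,-10,-10,10])

```text
time_s: 10.3
tool_pos: [0.5354, 0.1623, 0.1386]
tool_rot: [-149.5, -0.1, -83.0]
force: [3.2, -0.5, -3.1]
grip_width: 0.041
```

```bash
python3 st.py; python3 - <<'E'
from go import *
g=np.array([.5324,.1614,.148])
a=np.array([-.4963,-.0607,.866])
plan(g-a*.019,[.121,-.993,0])
E
```

```text
10.3 [ -16.4   -8.2   -8.9  128.1   15.5   31.8 -119.6] [0.5354 0.1623 0.1386] [-1.495e+02 -1.000e-01 -8.300e+01] x [ 0.122 -0.993  0.002] z [ 0.504  0.06  -0.862] [ 3.2 -0.5 -3.1] 0.041
shift cm [ 0.05 -0.2   0.94] |1.0| twist 0.1 (about new z, after shift)
```

>>> arm_command([
  [0,-0.04,-0.12],
  [0,-0.04,-0.12],
  [0,-0.02,-0.12],
  [0,-0.02,-0.12],
  [0,0,-0.12],
  [0,0,-0.12],
  [0,0,-0.12],
  [0,0,-0.12],
], twist=[10,-10,-10,10,10,-10,-10,10])

```text
time_s: 11.3
tool_pos: [0.532, 0.1618, 0.1445]
tool_rot: [-149.5, -0.1, -82.9]
force: [3.9, 0.3, -3.4]
grip_width: 0.0416
```

```bash
python3 st.py; python3 - <<'E'
from go import *
g=np.array([.5324,.1614,.148])
a=np.array([-.4963,-.0607,.866])
plan(g-a*.019,[.121,-.993,0])
from cell import optics
s=telemetry.get_obs();c=optics.read_camera("wrist")
C=pickle.load(open("cams.pkl","rb"))
d=optics.read_camera("scene")["img"];e=optics.read_camera("top")["img"]
f=lambda i:cv2.resize(i,(400,320))
o=np.zeros((600,800,3),np.uint8);o[:250,:400]=cv2.resize(c["img"],(400,250));
o[:250,400:]=cv2.resize(cv2.absdiff(e,C["top"]["img"])[120:280,140:396],(400,250))
o[250:600,:400]=cv2.resize(d[60:235,280:480],(400,350));o[250:600,400:]=cv2.resize(cv2.absdiff(d,C["scene"]["img"])[60:235,280:480],(400,350))
cv2.imwrite("pics/c3.png",o)
E
```

```text
11.3 [ -16.6   -9.1   -8.7  128.1   14.8   32.7 -118.9] [0.532  0.1618 0.1445] [-1.495e+02 -1.000e-01 -8.290e+01] x [ 0.123 -0.992  0.001] z [ 0.503  0.061 -0.862] [ 3.9  0.3 -3.4] 0.0416
shift cm [ 0.05 -0.2   1.61] |1.6| twist 0.1 (about new z, after shift)
```

View pics/c3.png

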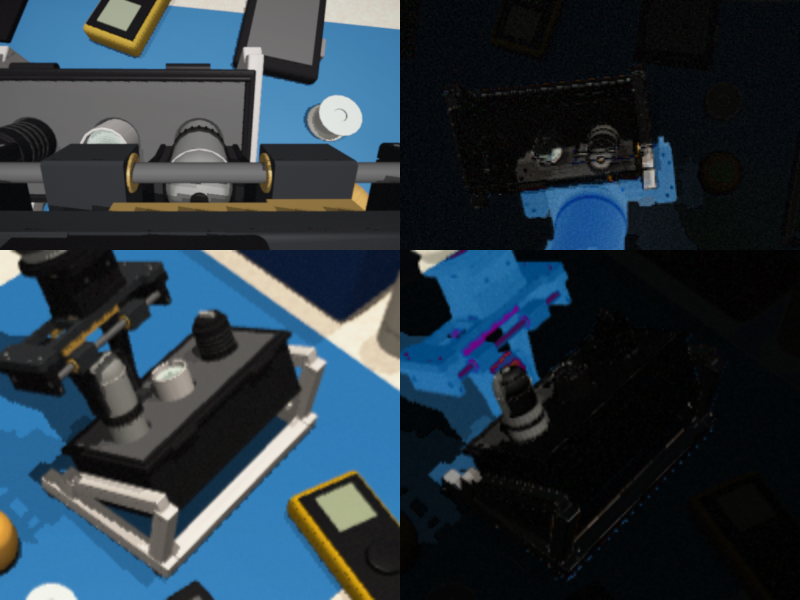

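>>> arm_command([
  [0,-0.06,-0.1],
  [0,-0.06,-0.12],
  [0,-0.04,-0.12],
  [0,-0.04,-0.12],
  [0,-0.04,-0.12],
  [0,-0.04,-0.12],
  [0,-0.04,-0.12],
  [0,-0.04,-0.12],
], twist=[10,-10,-10,10,10,-10,-10,10])

```text
time_s: 12.45
tool_pos: [0.5287, 0.1615, 0.1508]
tool_rot: [-149.8, -0.8, -81.5]
force: [2.9, -1.2, -3.5]
grip_width: 0.0413
```

```bash
python3 st.py; python3 - <<'E'
from go import *
g=np.array([.5324,.1614,.148])
a=np.array([-.4963,-.0607,.866])
plan(g-a*.019,[.121,-.993,0])
from cell import optics
C=pickle.load(open("cams.pkl","rb"))
for n,(x,y,w,h) in (("scene",(365,105,80,115)),("top",(170,165,60,85)),("top",(420,190,80,90))):
    f=lambda i:cv2.cvtColor(i[y:y+h,x:x+w],cv2.COLOR_BGR2GRAY).astype(np.float32)
    print(n,cv2.phaseCorrelate(f(C[n]["img"]),f(optics.read_camera(n)["img"]),cv2.createHanningWindow((w,h),cv2.CV_32F)))
E
```

```text
12.45 [ -17.    -9.9   -8.3  127.8   14.    33.9 -116.5] [0.5287 0.1615 0.1508] [-149.8   -0.8  -81.5] x [ 0.147 -0.989  0.015] z [ 0.499  0.062 -0.864] [ 2.9 -1.2 -3.5] 0.0413
shift cm [ 0.06 -0.17  2.33] |2.3| twist 1.7 (about new z, after shift)
scene ((-0.13104309662453062, 0.02837287367488983), 1.0038566968838374)
top ((0.13838761973033797, 0.22542539822337204), 0.8714958660690872)
top ((-0.1198803158935533, 0.007051893311505353), 0.9914268279075622)
```

>>> arm_command([
  [0,-0.04,-0.1],
  [0,-0.04,-0.12],
  [0,-0.04,-0.12],
  [0,-0.04,-0.12],
  [0,-0.04,-0.12],
  [0,-0.04,-0.12],
  [0,-0.04,-0.12],
  [0,-0.04,-0.12],
], twist=[10,-10,-10,10,10,-10,-10,10])

```text
time_s: 13.6
tool_pos: [0.5252, 0.1617, 0.1578]
tool_rot: [-150.1, -1.9, -79.6]
force: [0.2, -0.5, -1.1]
grip_width: 0.0414
```

>>> arm_command([
  [0,-0.02,-0.12],
  [0,-0.02,-0.12],
  [0,-0.02,-0.12],
  [0,-0.02,-0.12],
  [0,-0.02,-0.12],
  [0,-0.02,-0.12],
  [0,-0.02,-0.12],
  [0,-0.02,-0.12],
], twist=[10,-10,-10,10,10,-10,-10,10])

```text
time_s: 14.6
tool_pos: [0.52, 0.1607, 0.1669]
tool_rot: [-150.4, -3.0, -77.8]
force: [0.8, -0.3, -1.8]
grip_width: 0.0417
```

```bash
python3 st.py; python3 - <<'E'
from go import *
g=np.array([.5324,.1614,.148])
a=np.array([-.4963,-.0607,.866])
plan(g-a*.019,[.121,-.993,0])
E
```

```text
14.6 [ -18.1  -12.    -7.5  127.3   12.8   36.9 -111.1] [0.52   0.1607 0.1669] [-150.4   -3.   -77.8] x [ 0.212 -0.976  0.052] z [ 0.493  0.06  -0.868] [ 0.8 -0.3 -1.8] 0.0417
shift cm [ 0.1  -0.14  4.16] |4.2| twist 6.1 (about new z, after shift)
```

>>> arm_command([
  [0,0,-0.4],
  [0,0,-0.5],
  [0,0,-0.5],
  [0,0,-0.5],
], twist=[3,3,0,0])

```text
time_s: 15.1
tool_pos: [0.5095, 0.1592, 0.1836]
tool_rot: [-150.4, -0.4, -82.4]
force: [0.9, 0.2, -1.0]
grip_width: 0.0418
```

```bash
python3 st.py; python3 - <<'E'
from go import *
g=np.array([.5324,.1614,.148])
a=np.array([-.4963,-.0607,.866])
plan(g-a*.019,[.121,-.993,0])
E
```

```text
15.1 [ -17.6  -14.4   -8.2  127.1   11.5   39.5 -115.4] [0.5095 0.1592 0.1836] [-150.4   -0.4  -82.4] x [ 0.132 -0.991  0.007] z [ 0.491  0.059 -0.869] [ 0.9  0.2 -1. ] 0.0418
shift cm [ 0.05 -0.25  6.13] |6.1| twist 0.7 (about new z, after shift)
```

>>> arm_command([
  [0,-0.05,-0.5],
  [0,-0.05,-0.5],
  [0,-0.05,-0.5],
  [0,-0.05,-0.4],
], twist=[0,0,0,0])

```text
time_s: 15.6
tool_pos: [0.5009, 0.158, 0.2021]
tool_rot: [-150.4, -0.5, -82.3]
force: [0.6, 0.2, -1.0]
grip_width: 0.0414
```

```bash
python3 st.py; python3 - <<'E'
from go import *
g=np.array([.5324,.1614,.148])
a=np.array([-.4963,-.0607,.866])
plan(g-a*.019,[.121,-.993,0])
from cell import optics
C=pickle.load(open("cams.pkl","rb"))
c=optics.read_camera("wrist");s=optics.read_camera("scene")["img"];t=optics.read_camera("top")["img"]
for n,i,(x,y,w,h) in (("scene",s,(365,105,80,115)),("top",t,(170,165,60,85))):
    f=lambda i:cv2.cvtColor(i[y:y+h,x:x+w],cv2.COLOR_BGR2GRAY).astype(np.float32)
    print(n,cv2.phaseCorrelate(f(C[n]["img"]),f(i),cv2.createHanningWindow((w,h),cv2.CV_32F)))
o=np.zeros((600,800,3),np.uint8);o[:250,:400]=cv2.resize(c["img"],(400,250))
o[:250,400:]=cv2.resize(t[140:265,150:350],(400,250))
o[250:600,:400]=cv2.resize(s[60:235,280:480],(400,350));o[250:600,400:]=cv2.resize(cv2.absdiff(s,C["scene"]["img"])[60:235,280:480],(400,350))
cv2.imwrite("pics/c4.png",o)
E
```

```text
15.6 [ -17.8  -16.6   -8.2  126.5   10.5   42.3 -114.4] [0.5009 0.158  0.2021] [-150.4   -0.5  -82.3] x [ 0.134 -0.991  0.009] z [ 0.49   0.059 -0.87 ] [ 0.6  0.2 -1. ] 0.0414
shift cm [ 0.04 -0.09  8.17] |8.2| twist 0.9 (about new z, after shift)
scene ((-0.16677039850955566, 0.06723664203857993), 1.0013090539971987)
top ((0.020714169176333286, 0.18909882313253235), 0.9118276864510996)
```

View pics/c4.png

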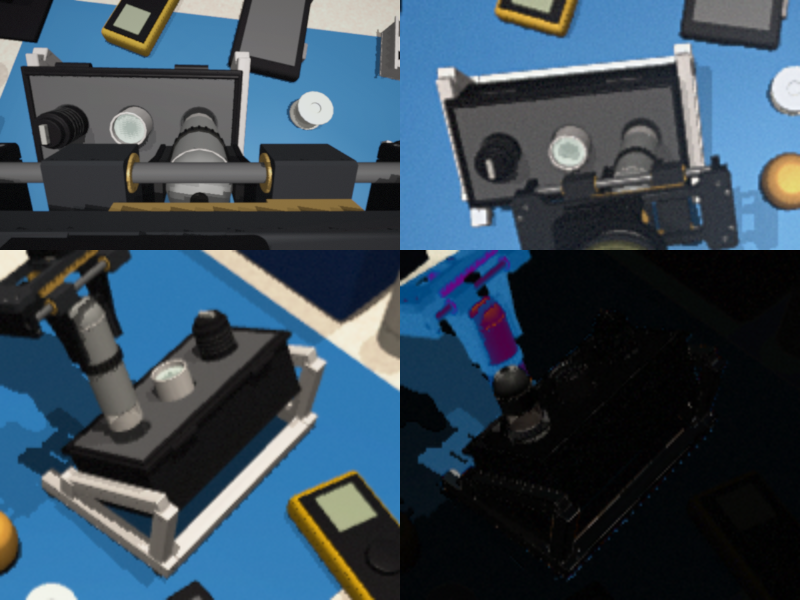

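>>> arm_command([
  [0,-0.05,-0.5],
  [0,-0.1,-0.5],
], twist=[0,0])

```text
time_s: 16.0
tool_pos: [0.4985, 0.1582, 0.2106]
tool_rot: [-150.5, -0.5, -82.3]
force: [-0.3, -0.1, -1.1]
grip_width: 0.0416
```

```bash
python3 st.py; python3 - <<'E'
from h import *
C=pickle.load(open("cams.pkl","rb"))
z=np.array([.49,.059,-.87]);tcp=np.array([.5009,.158,.2021]);gp=tcp-.019*z
for L in (-.038,.030,.090,.112):
    print(L,proj(C["scene"],gp+L*z),((proj(C["scene"],gp+L*z)-[280,60])*2+[0,250]).round(0))
E
```

```text
16.0 [ -16.9  -17.3   -8.9  125.9    9.8   43.6 -113.7] [0.4985 0.1582 0.2106] [-150.5   -0.5  -82.3] x [ 0.134 -0.991  0.009] z [ 0.489  0.058 -0.871] [-0.3 -0.1 -1.1] 0.0416
-0.038 [[317.90001725  85.50017555]] [[ 76. 301.]]
0.03 [[329.79013693 114.17972008]] [[100. 358.]]
0.09 [[339.58820608 137.80087269]] [[119. 406.]]
0.112 [[343.03108407 146.09831607]] [[126. 422.]]
```

>>> arm_command([
  [0,-2,-3.5],
  [0,-2,-3.5],
  [2,-2,-3.5],
  [4,0,0],
  [4,0,0],
], twist=[0,0,0,0,0])

```text
time_s: 16.62
tool_pos: [0.5414, 0.0734, 0.3331]
tool_rot: [-151.9, -1.0, -81.9]
force: [0.9, -0.1, -2.2]
grip_width: 0.0418
```

```bash
python3 st.py
```

```text
16.625 [ -2.1 -17.2  -8.1 111.4  -0.6  57.6 -91.9] [0.5414 0.0734 0.3331] [-151.9   -1.   -81.9] x [ 0.141 -0.99   0.017] z [ 0.469  0.052 -0.882] [ 0.9 -0.1 -2.2] 0.0418
```

Now over-reach inward against the j2 limit to un-tilt.

>>> arm_command([
  [0,4,1],
  [0,4,1],
  [0,4,1],
], twist=[0,0,0])

```text
time_s: 17.0
tool_pos: [0.5065, 0.0572, 0.2214]
tool_rot: [-155.3, -0.3, -82.8]
force: [-0.2, -0.1, -0.7]
grip_width: 0.0412
```

```bash
python3 st.py
```

```text
17.0 [ -8.7 -17.2  -1.6 123.1   1.4  49.5 -93.8] [0.5065 0.0572 0.2214] [-155.3   -0.3  -82.8] x [ 0.125 -0.992  0.004] z [ 0.415  0.048 -0.908] [-0.2 -0.1 -0.7] 0.0412
```

>>> arm_command([
  [0,4,-2.5],
  [0,4,-2.5],
  [0,4,-2.5],
  [0,4,-2.5],
], twist=[0,0,0,0])

```text
time_s: 17.5
tool_pos: [0.3883, 0.0552, 0.1117]
tool_rot: [-170.2, 5.1, -83.0]
force: [-0.1, -0.7, -0.7]
grip_width: 0.0415
```

```bash
python3 st.py
```

```text
17.5 [-18.5 -17.2   9.7 132.7  -2.2  54.3 -91.2] [0.3883 0.0552 0.1117] [-170.2    5.1  -83. ] x [ 0.122 -0.989 -0.089] z [ 0.158  0.108 -0.982] [-0.1 -0.7 -0.7] 0.0415
```

>>> arm_command([
  [-2,-3,-4],
  [-3.4,-3,-3.3],
  [-3.4,-3,-3.3],
  [-2,0,0],
], twist=[0,0,0,0])

```text
time_s: 18.0
tool_pos: [0.4432, 0.1604, 0.2374]
tool_rot: [-170.9, 5.1, -83.3]
force: [-0.5, -0.0, -2.4]
grip_width: 0.0416
```

```bash
python3 st.py
```

```text
18.0 [ -22.8  -11.8    1.5  113.8   -2.5   67.9 -104.2] [0.4432 0.1604 0.2374] [-170.9    5.1  -83.3] x [ 0.117 -0.989 -0.089] z [ 0.146  0.106 -0.984] [-0.5 -0.  -2.4] 0.0416
```

>>> arm_command([
  [-4,0,-1],
  [-4,0,-1],
  [2,3.5,-1.5],
  [2,3.5,-1.5],
  [2,3.5,-1.5],
], twist=[0,0,0,0,0])

```text
time_s: 18.62
tool_pos: [0.3774, 0.1893, 0.266]
tool_rot: [-173.1, 4.4, -84.3]
force: [0.2, -0.9, -0.6]
grip_width: 0.0413
```

```bash
python3 st.py
```

```text
18.625 [ -23.2  -17.1   -4.7  114.4   -2.9   74.6 -111.9] [0.3774 0.1893 0.266 ] [-173.1    4.4  -84.3] x [ 0.098 -0.992 -0.077] z [ 0.112  0.088 -0.99 ] [ 0.2 -0.9 -0.6] 0.0413
```

>>> arm_command([
  [2,3.5,-2.5],
  [2,3.5,-2.5],
], twist=[0,0])

```text
time_s: 18.88
tool_pos: [0.3591, 0.1773, 0.2594]
tool_rot: [-176.3, 3.9, -84.2]
force: [-0.2, -1.5, -0.2]
grip_width: 0.0414
```

```bash
python3 st.py
```

```text
18.875 [ -23.7  -17.2   -3.5  115.    -3.4   77.3 -110.8] [0.3591 0.1773 0.2594] [-176.3    3.9  -84.2] x [ 0.101 -0.993 -0.068] z [ 0.057  0.074 -0.996] [-0.2 -1.5 -0.2] 0.0414
```

>>> arm_command([
  [-2,-1,0],
  [-2,-1,0],
  [-2,-1,0],
  [-2,-1,0],
], twist=[-10,-10,-10,-10])

```text
time_s: 19.38
tool_pos: [0.3718, 0.2617, 0.2679]
tool_rot: [-174.5, 0.4, -43.8]
force: [-0.7, -0.2, -0.1]
grip_width: 0.0416
```

```bash
python3 st.py; python3 - <<'E'
from go import *
plan([.24,.40,.3])
E
```

```text
19.375 [-33.7 -10.7  -3.3 109.1  -2.   76.3 -80.4] [0.3718 0.2617 0.2679] [-174.5    0.4  -43.8] x [ 0.721 -0.692 -0.007] z [ 0.062  0.075 -0.995] [-0.7 -0.2 -0.1] 0.0416
shift cm [-19.11  -1.14  -2.98] |19.4|
```

>>> arm_command([
  [-4.7,-0.3,-0.7],
  [-4.7,-0.3,-0.7],
  [-4.7,-0.3,-0.7],
  [-4.7,-0.3,-0.7],
  [0.5,3,-0.5],
  [0.5,3,-1.5],
], twist=[0,0,0,0,0,0])

```text
time_s: 20.12
tool_pos: [0.2048, 0.3542, 0.3139]
tool_rot: [-174.3, 0.4, -43.7]
force: [-0.3, 0.4, -1.1]
grip_width: 0.0415
```

```bash
python3 st.py
```

```text
20.125 [ -53.   -17.3   -9.2  108.8   -1.6   82.7 -105.5] [0.2048 0.3542 0.3139] [-174.3    0.4  -43.7] x [ 0.723 -0.691 -0.007] z [ 0.063  0.076 -0.995] [-0.3  0.4 -1.1] 0.0415
```

>>> arm_command([
  [0.3,3.5,-2.5],
  [0.3,3.5,-2.5],
], twist=[0,0])

```text
time_s: 20.38
tool_pos: [0.1665, 0.3426, 0.3185]
tool_rot: [-179.4, -1.1, -42.3]
force: [-0.1, -0.6, -2.2]
grip_width: 0.0417
```

```bash
python3 st.py
```

```text
20.375 [ -40.2  -17.2  -22.3  107.2   -5.3   88.5 -103.8] [0.1665 0.3426 0.3185] [-179.4   -1.1  -42.3] x [ 0.74  -0.673  0.019] z [ 0.021 -0.004 -1.   ] [-0.1 -0.6 -2.2] 0.0417
```

>>> arm_command([
  [4.0,-2.8,0.4],
  [4.5,-2.1,0.4],
  [4.5,-2.1,0.4],
  [4.5,-2.1,0],
  [4.9,1.8,0],
  [4.9,1.8,0],
  [4.9,1.8,0],
  [4.9,1.8,0],
  [4.9,1.8,0],
  [4.9,1.8,0],
], twist=[0,0,0,0,0,0,0,0,0,0])

```text
time_s: 21.62
tool_pos: [0.5163, 0.0157, 0.3191]
tool_rot: [-178.5, -1.3, -41.2]
force: [0.8, -0.6, -1.3]
grip_width: 0.0411
```

```bash
python3 st.py; python3 - <<'E'
from go import *
s=telemetry.get_obs();M=toolR(s)
plan(np.array([.496,-.195,.24])+M[:,1]*.06)
E
```

```text
21.625 [-17.3  -1.5  12.5  94.8   0.2  84.8 -46.1] [0.5163 0.0157 0.3191] [-178.5   -1.3  -41.2] x [ 0.752 -0.659  0.022] z [ 0.034  0.005 -0.999] [ 0.8 -0.6 -1.3] 0.0411
shift cm [12.17 23.39  7.73] |27.5|
```

>>> arm_command([
  [-3.8,3.3,0],
  [-3.8,3.3,0],
  [-3.8,3.3,0],
], twist=[0,0,0])

```text
time_s: 22.0
tool_pos: [0.3939, 0.0137, 0.3138]
tool_rot: [-178.8, -0.9, -41.3]
force: [-0.2, -0.5, -1.2]
grip_width: 0.0418
```

```bash
python3 st.py
```

```text
22.0 [ -5.3 -16.   -0.3 107.9  -0.3  86.6 -46.9] [0.3939 0.0137 0.3138] [-178.8   -0.9  -41.3] x [ 0.751 -0.66   0.015] z [ 0.025  0.006 -1.   ] [-0.2 -0.5 -1.2] 0.0418
```

>>> arm_command([
  [-2,1.7,-0.6],
], twist=[0])

```text
time_s: 22.12
tool_pos: [0.3778, 0.0153, 0.319]
tool_rot: [-179.3, -0.4, -41.2]
force: [-20.3, -1.8, 11.0]
grip_width: 0.0416
```

```bash
python3 st.py; python3 - <<'E'
from go import *
s=telemetry.get_obs();M=toolR(s)
plan(np.array([.496,-.195,.24])+M[:,1]*.06)
E
```

```text
22.125 [  5.  -17.3  -8.5 108.1  -2.8  88.2 -44.3] [0.3778 0.0153 0.319 ] [-179.3   -0.4  -41.2] x [ 0.753 -0.658  0.006] z [ 0.013  0.006 -1.   ] [-20.3  -1.8  11. ] 0.0416
shift cm [22.69 14.15  7.94] |27.9|
```

>>> arm_command([
  [3,-2.6,0.5],
  [4.5,0,0.5],
  [4.5,2.5,1.5],
  [3.6,3.5,1.5],
  [3.6,3.5,1.5],
  [3.0,3.5,1.5],
  [0.5,3.5,1],
  [0,0,0],
], twist=[0,0,0,0,0,0,0,0])

```text
time_s: 23.12
tool_pos: [0.4645, -0.249, 0.2394]
tool_rot: [-179.0, -0.9, -41.2]
force: [0.4, -0.1, -1.0]
grip_width: 0.0415
```

```bash
python3 st.py; python3 - <<'E'
from h import *
from cell import telemetry,optics
s=telemetry.get_obs();c=optics.read_camera("wrist")
T=np.eye(4);T[:3,:3]=toolR(s);T[:3,3]=s["tool_pos"];T=T@c["hand_eye"];c["extrinsics"]=T
pickle.dump(c,open("w2.pkl","wb"))
print(proj(c,[[.496,-.195,.0234]]))
S=optics.read_camera("scene");Tp=optics.read_camera("top");pickle.dump((S,Tp,s),open("st2.pkl","wb"))
o=np.zeros((600,800,3),np.uint8);o[:400,:640]=c["img"]
o[400:600,:250]=cv2.resize(S["img"][120:320,100:350],(250,200)); o[400:600,400:800]=cv2.resize(Tp["img"][180:300,330:570],(400,200))
cv2.imwrite("pics/c5.png",o)
E
```

```text
23.125 [ 17.9   1.9   8.1 100.4  -1.   76.6 -15. ] [ 0.4645 -0.249   0.2394] [-179.    -0.9  -41.2] x [ 0.752 -0.659  0.017] z [ 0.024  0.002 -1.   ] [ 0.4 -0.1 -1. ] 0.0415
[[304.21449485 118.2866723 ]]
```

View pics/c5.png

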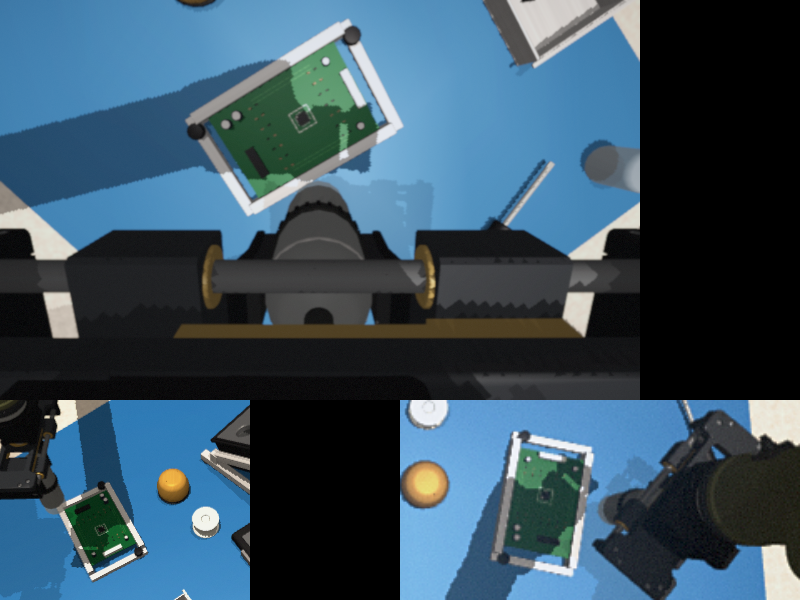

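```bash
python3 - <<'E'
from h import *
c=pickle.load(open("w2.pkl","rb"));S,Tp,s=pickle.load(open("st2.pkl","rb"))
M=toolR(s);t=s["tool_pos"];pt=lambda p:t+M@np.array(p)
print("wristchip",atz(c,(302.5,118.5),.0234))
for n,p in dict(tail=(0,0,-.057),rimfar=(0,-.0195,.093),rimL=(-.0195,0,.093),ringfar=(0,-.0225,.012),ringtopL=(-.0225,0,.007),grip=(0,0,-.019)).items():
    print(n,proj(c,pt(p)).round(1),(proj(Tp,pt(p))).round(1),proj(S,pt(p)).round(1))
a=cv2.resize(c["img"][150:340,240:400],None,fx=3,fy=3,interpolation=2)
b=cv2.resize(S["img"][180:250,130:170],None,fx=5,fy=5,interpolation=2)
o=np.zeros((600,800,3),np.uint8);o[:570,:480]=a;o[:350,500:700]=b
g=cv2.resize(Tp["img"][210:250,440:490],None,fx=5,fy=5,interpolation=2);o[370:570,500:750]=g
cv2.imwrite("pics/c6.png",o)
# chip subpixel in wrist: dark blob in patch
for nm,I,(u,v),r in(("w",c["img"],(302,118),8),("s",pickle.load(open("cams.pkl","rb"))["scene"]["img"],(201,249),6),("t",pickle.load(open("cams.pkl","rb"))["top"]["img"],(417,237),5)):
    p=cv2.GaussianBlur(I,(0,0),.7)[v-r:v+r+1,u-r:u+r+1].astype(float)
    w=np.clip(70-p[...,1],0,None); yy,xx=np.mgrid[-r:r+1,-r:r+1]
    print(nm,u+(w*xx).sum()/w.sum(),v+(w*yy).sum()/w.sum(),p[...,1].min(),int((w>0).sum()))
E
```

```text
wristchip [ 0.49451631 -0.19398835  0.0234    ]
tail [[321.  318.9]] [[489.  243.9]] [[129.8 178.3]]
rimfar [[319.5 176.9]] [[449.8 240. ]] [[165.7 225.8]]
rimL [[293.2 202.7]] [[451.2 252.8]] [[157.1 217.1]]
ringfar [[320.  201.3]] [[463.6 237.3]] [[155.4 201.7]]
ringtopL [[275.8 246.6]] [[466.5 253.7]] [[144.  189.7]]
grip [[320.3 269.1]] [[479.5 244.6]] [[137.  191.7]]
w 302.5388888888889 118.3404761904762 40.0 121
s 200.84645161290322 249.0748387096774 26.0 29
t nan nan 72.0 0<stdin>:16: RuntimeWarning: invalid value encountered in scalar divide
```

View pics/c6.png

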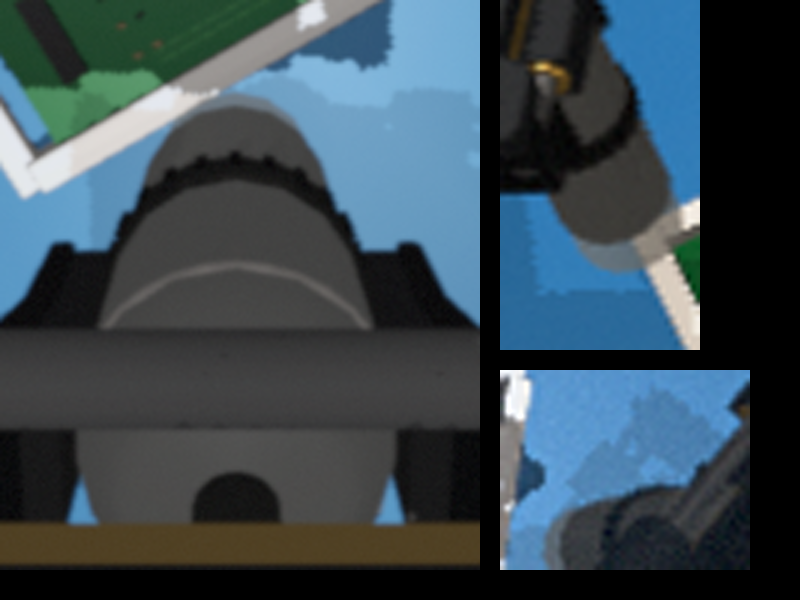

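```bash
cat > tgt.py <<'E'
from go import *
s=telemetry.get_obs();M=toolR(s)
chip=np.array([.4947,-.1942,.022])
def t(h): return chip+[0,0,h]-M@np.array([-.0005,.0022,.0915])
for h in(.025,.0): plan(t(h))
E
python3 tgt.py
```

```text
shift cm [-1.54 -5.44 10.31] |11.8|
shift cm [-1.59 -5.39 12.81] |14.0|
```

>>> arm_command([
  [-0.5,-1.8,1],
  [-0.5,-1.8,1],
  [-0.5,-1.8,1],
  [0,0,2.5],
  [0,0,2.5],
  [0,0,2],
  [0,0,0],
], twist=[0,0,0,0,0,0,0])

```text
time_s: 24.15
tool_pos: [0.5029, -0.1721, 0.1382]
tool_rot: [-178.4, -1.1, -39.4]
force: [0.3, -0.2, -1.3]
grip_width: 0.0417
```

```bash
python3 st.py; python3 tgt.py
```

```text
24.15 [ 13.4   6.2   3.6 107.7  -1.6  64.5 -21.8] [ 0.5029 -0.1721  0.1382] [-178.4   -1.1  -39.4] x [ 0.773 -0.635  0.019] z [ 0.032  0.009 -0.999] [ 0.3 -0.2 -1.3] 0.0417
shift cm [ 0.65  2.26 -0.08] |2.4|
shift cm [0.6  2.33 2.42] |3.4|
```

>>> arm_command([
  [0.3,1.1,0],
  [0.3,1.1,0],
  [0,0,0],
], twist=[0,0,0])

```text
time_s: 24.52
tool_pos: [0.4948, -0.1933, 0.1401]
tool_rot: [-178.3, -1.3, -39.3]
force: [-0.4, 0.6, -1.1]
grip_width: 0.0418
```

```bash
python3 st.py; python3 tgt.py
```

```text
24.525 [ 14.8   6.    4.7 107.8  -1.8  64.5 -19. ] [ 0.4948 -0.1933  0.1401] [-178.3   -1.3  -39.3] x [ 0.774 -0.633  0.023] z [ 0.036  0.008 -0.999] [-0.4  0.6 -1.1] 0.0418
shift cm [-0.11  0.14  0.15] |0.2|
shift cm [-0.17  0.21  2.65] |2.7|
```

>>> arm_command([
  [-0.1,0.15,0.6],
  [-0.05,0.05,0.6],
  [0,0,0.6],
  [0,0,0.4],
  [0,0,0],
], twist=[0,0,0,0,0])

```text
time_s: 25.15
tool_pos: [0.4932, -0.1936, 0.1167]
tool_rot: [-178.3, -1.3, -39.3]
force: [0.6, 0.5, -1.4]
grip_width: 0.0418
```

```bash
python3 st.py; python3 tgt.py;python3 - <<'E'
from h import *
from cell import telemetry,optics
c=optics.read_camera("wrist");S=optics.read_camera("scene");Tp=optics.read_camera("top")
o=np.zeros((600,800,3),np.uint8)
o[:,:420]=cv2.resize(S["img"][180:280,155:225],(420,600),interpolation=2)
o[:300,430:800]=cv2.resize(Tp["img"][200:275,380:472],(370,300),interpolation=2)
o[310:600,430:800]=cv2.resize(c["img"][60:350,135:505],(370,290))
cv2.imwrite("pics/c7.png",o)
E
```

```text
25.15 [ 14.9   7.1   4.7 109.4  -2.   61.7 -18.7] [ 0.4932 -0.1936  0.1167] [-178.3   -1.3  -39.3] x [ 0.774 -0.633  0.023] z [ 0.037  0.009 -0.999] [ 0.6  0.5 -1.4] 0.0418
shift cm [ 0.04 -0.05 -2.18] |2.2|
shift cm [-0.01  0.02  0.32] |0.3|
```

View pics/c7.png

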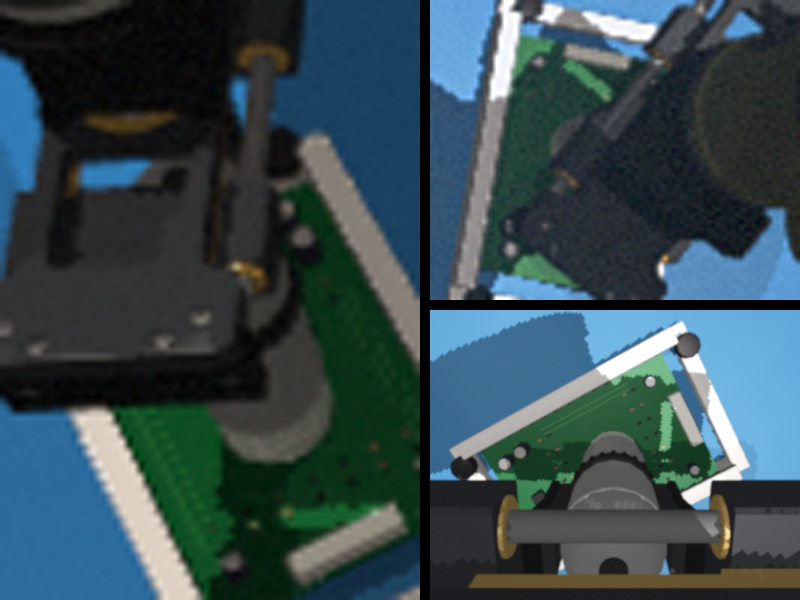

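>>> arm_command([
  [0,0,0.1],
  [0,0,0.1],
  [0,0,0.05],
], twist=[0,0,0])

```text
time_s: 25.68
tool_pos: [0.4942, -0.1939, 0.1153]
tool_rot: [-178.2, -1.4, -39.3]
force: [-0.1, -0.5, -1.7]
grip_width: 0.0415
```

>>> arm_command([
  [0,0,0.05],
  [0,0,0.05],
], twist=[0,0])

```text
time_s: 25.92
tool_pos: [0.4943, -0.1939, 0.1151]
tool_rot: [-178.2, -1.4, -39.3]
force: [-2.3, 0.5, 3.7]
grip_width: 0.0416
```

>>> arm_command([
  [0,0,0],
  [0,0,0],
  [0,0,0],
], twist=[0,0,0], force=3)

```text
time_s: 26.3
tool_pos: [0.4945, -0.1937, 0.1151]
tool_rot: [-178.2, -1.5, -39.3]
force: [-1.0, 0.5, 0.0]
grip_width: 0.0421
```

>>> arm_command([
  [0,0,0],
  [0,0,0],
  [0,0,0],
], twist=[0,0,0], grip=51)

```text
time_s: 26.68
tool_pos: [0.4949, -0.194, 0.1151]
tool_rot: [-178.2, -1.5, -39.3]
force: [-0.2, 0.1, -0.3]
grip_width: 0.0442
```

>>> arm_command([
  [0,0,0],
  [0,0,0],
  [0,0,0],
], twist=[0,0,0], grip=80)

```text
time_s: 27.05
tool_pos: [0.4948, -0.1941, 0.1151]
tool_rot: [-178.2, -1.5, -39.3]
force: [0.5, 0.2, 0.1]
grip_width: 0.0651
```

```bash
python3 st.py; python3 tgt.py
```

```text
27.05 [ 14.9   7.2   4.7 109.5  -2.   61.3 -18.7] [ 0.4948 -0.1941  0.1151] [-178.2   -1.5  -39.3] x [ 0.774 -0.633  0.026] z [ 0.04   0.008 -0.999] [0.5 0.2 0.1] 0.0651
shift cm [-0.13  0.01 -2.35] |2.4|
shift cm [-0.2   0.09  0.15] |0.3|
```

>>> arm_command([
  [0.03,0,-1.5],
  [0.05,0,-2],
  [0.1,0,-3],
  [0.1,0,-4],
  [0.1,0,-5],
  [0,3,-3],
  [0,5,-1],
  [0,5,0],
  [0,5,0],
], twist=[0,0,0,0,0,0,0,0,0])

```text
time_s: 28.18
tool_pos: [0.3766, -0.3383, 0.3209]
tool_rot: [-178.0, -2.2, -38.7]
force: [-0.4, -1.0, 0.1]
grip_width: 0.0696
```

```bash
python3 st.py;python3 - <<'E'
from h import *
from cell import telemetry,optics
s=telemetry.get_obs();c=optics.read_camera("wrist");S=optics.read_camera("scene");Tp=optics.read_camera("top")
T=np.eye(4);T[:3,:3]=toolR(s);T[:3,3]=s["tool_pos"];T=T@c["hand_eye"];c["extrinsics"]=T
ch=np.array([.4947,-.1942,0])
for n,k in(("w",c),("S",S),("T",Tp)): print(n,proj(k,[ch+[0,0,.0235],ch+[0,0,.172]]).round(1).tolist())
C=pickle.load(open("cams.pkl","rb"))
f=lambda i,x,y,w,h:cv2.cvtColor(i[y:y+h,x:x+w],cv2.COLOR_BGR2GRAY).astype(np.float32)
for n,k,b in(("scene",S,(365,105,80,115)),("top",Tp,(170,165,130,85)),("scene",S,(255,185,70,75)),("top",Tp,(325,165,45,80))):
    print(n,cv2.phaseCorrelate(f(C[n]["img"],*b),f(k["img"],*b),cv2.createHanningWindow(b[2:],cv2.CV_32F)))
o=np.zeros((600,800,3),np.uint8)
o[:350,:350]=cv2.resize(S["img"][170:290,145:265],(350,350),interpolation=2)
o[:350,355:800]=cv2.resize(Tp["img"][160:280,330:483],(445,350),interpolation=2)
o[350:600,:400]=cv2.resize(c["img"],(400,250)); o[350:600,400:]=cv2.resize(S["img"],(400,250))
cv2.imwrite("pics/c8.png",o)
E
```

```text
28.175 [24.5 -3.1 15.3 96.  -1.2 84.8  1.2] [ 0.3766 -0.3383  0.3209] [-178.    -2.2  -38.7] x [ 0.78  -0.625  0.038] z [ 0.051  0.003 -0.999] [-0.4 -1.   0.1] 0.0696
w [[311.2, 14.5], [314.7, -40.1]]
S [[200.4, 249.0], [185.4, 211.8]]
T [[416.0, 237.0], [435.0, 231.9]]
scene ((-0.20363350833916627, 0.012937363514879507), 1.0050811620553335)
top ((0.6032579168903851, 0.04482630769956586), 0.8297639967678996)
scene ((-0.029793268772031922, 0.5035856006084813), 0.9977697336232221)
top ((0.5391500909905247, 0.04918929840575004), 0.9969141398535835)
```

View pics/c8.png

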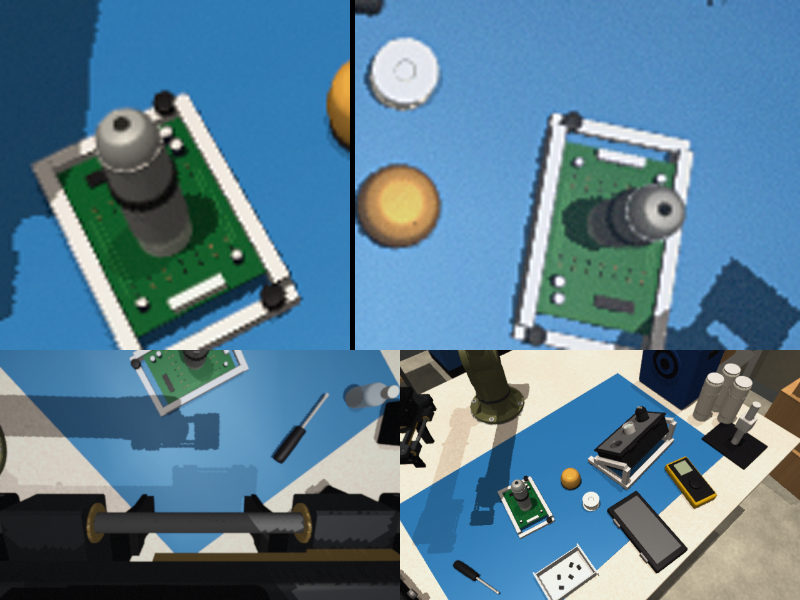

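```bash
python3 - <<'E'
from cell import env
print(env.sign_off())
E
```

```text
the job is handed in; nothing more can be done
None
```

The microscope is standing upright on the circuit board, hood down over the chip, and the job is handed in at about 28 s of the 64 s.

**How it went:** The arm can only be turned about the tool's own axis. I tilted the tool by pushing it against its reach limit until it lined up with the microscope. I pulled the microscope out with ±10° twists at 1–2 mm per step; the pull was about 10 N for the first few millimetres, then about 5 N or less. The tilt was undone the same way at the inner reach limit. I set it down with about 5 N of contact, opened the gripper and backed the arm away.

**Last checks:**
- **Centring:** The tail is about 1–2 mm from where a perfectly centred, upright microscope would show, in both the scene and top cameras. The hood hides the chip, so I could not see it directly.
- **Chip position:** The three cameras disagreed on the chip's position by up to 5 mm. I used roughly the wrist camera's value.
- **Case and tools:** Both other tools are still in the case. The scene camera shows about 0.2 px of case movement (under 1 mm). The top camera read 0.6 px at the end, but only 0.2 px earlier.
- **Spool and tip cleaner:** I never touched them, and they look unmoved. The image comparison still read about 0.5 px there in both cameras, in different directions. I took this as a measurement artefact and did not check further.
- **Joint limits:** Pushing against the limits put joint 4 at 3.262° against its 3.27° limit and joint 2 right at its −17.29° limit.
- **Wrist force:** It showed one brief reading of about 23 N in free air while I was removing the tilt.

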